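# Set the stop leg to its mark, close the cam lever and keep hold

## Robot

A 7-joint arm with a two-finger parallel gripper is mounted at the origin on a cart in front of the work surface, level with it; the furniture and walls round the work are solid. World frame = base frame: x ahead of the robot, y to its left, z up, the work surface at z = 0. Lengths are in m, angles in rad, forces in N, time in s.
With the tool pointing down it reaches from about 0.375 to 0.925 m from the base axis. Payload 3.1 kg.
Tool frame: the origin (TCP) lies on the centre line of the jaws, within the pads' length; the fingertips stand tip_reach ahead of it and the grasp point (between the pads) is the TCP (tip_reach is the distance from the TCP to the fingertips, in m); y points along the fingers, x is the direction in which the jaws open and shut, and the axes are right-handed (so a half turn about y gives the same grasp; the last joint's range is limited). The gripper opens to 85 mm and grips with 20 to 120 N. Pads are 22 mm wide; open, the fingers measure 114 mm over their backs; the gripper's body (76 mm by 85 mm) begins 54 mm behind the grasp point. The pads swing forward as they close: fully open they stand 13 mm farther back than shut.
Start: joints at [-0.098, 0.383, 0.044, 1.598, -0.018, 1.161, -0.05], TCP at [0.65, 0, 0.25] pointing down, gripper open.
Joint ranges: [-2.61, 2.61], [-0.41, 2.15], [-1.48, 1.57], [0, 2.5], [-1.57, 4.71], [0.05, 1.97], [-2.85, 2.85]. Speed limits (rad/s): [2.79, 2.79, 3.14, 3.14, 3.14, 3.14, 3.14].

## Interface

Orientations are given as a 3x3 rotation matrix whose columns are the frame's x, y, z axes.
In Python, from workcell import observe, grab_frame, finish_job, tip_reach gives the robot as it stands. The module is installed in compiled form; this text tells all that it offers.
- The arm moves only by the tool arm_command, never from a script. Its arguments are lists of equal length, an entry for each row: "rot": the turn, a rotation vector about the tool's x, y, z in rad, a list of three; "translation": the shift along the tool's x, y, z in m, a list of three; "grip": the gripper's target within -1 to 1 (fully open at 1, half-way at 0, shut at -1). In form: {"rot": [[rx, ry, rz], ...], "translation": [[tx, ty, tz], ...], "grip": [grip, ...]}. A call has 1 to 12 rows; each row is the pose to reach, as a shift and turn from the pose measured when the call began, along the tool's axes at that moment; what a row does not reach only later rows make up. A row lasts 1/12 s, in which the tool goes at most 41.7 mm and 7.16 degrees, less where a joint would pass 70% of its speed; a pose out of reach is approached as far as the arm can. A call with a gripper value outside its range is refused whole. The fingers move at their own pace and stop on an object; the grip force is fixed at half the most. Time passes only in rows, so rows that repeat a pose let the fingers close. It gives the time, the measured TCP pose, the force and the opening at its end, in the units of the state.
- observe(): the state, without advancing time (a new reading comes with each control period).
- grab_frame(name): name is "scene" or "side" or "wrist"; returns a dict with "pixels" (400x640x3 uint8, red, green, blue), "fx", "fy", "cx", "cy" (pixels), "k1" (the pictures are not rectified: a ray, as slopes to the right and down, at radius r is drawn at 1 + k1 r^2 times it, then the intrinsics apply), "R" (3x3) and "t" (3): a world point X has camera coordinates R X + t. Camera axes: x right, y down, z forward; pixel columns grow to the right and rows downward; lengths in m; the calibration is good to about 2 mm. A picture is of the moment at which its call begins. There is no depth.
- finish_job(): hands the job in, once; it reports no verdict.
The state is a dict: "time": time; "q": joint angles; "qd": joint speeds; "joint_efforts": joint torques, N m; "tool_pos": TCP position; "tcp_rot": TCP orientation; "ft_force": force on the tool from outside, world axes, zero at the start; "moment": the same for the moment, N m; "width": finger opening in m.
Only numpy, scipy, OpenCV 4.12 (cv2) and the standard library are available. Lean on these libraries where they do the work, as an engineer would, in place of code of your own. Each camera call takes 0.05 s, during which the arm holds its last target.

## Task

Set the jar-spacing gauge: push its sprung sliding leg out by the crossbar until the blue pointer stands over the red mark, with the yellow cam lever still open, and steady it there for a moment. Then, still holding the leg at the mark, squeeze the yellow lever fully closed against the leg's aluminium grip block, and finish holding it so, lever and block pinched between the fingers and the pointer on the mark, because a workmate has yet to put in the locking screw. Do not swing the lever towards closed anywhere but at the mark, and leave the jars and the marker pen where they are.

Things in the scene. Friction and masses are not known exactly. Their poses are not given: they have to be found in the camera images.
- gauge: Grey base plate of the gauge, fixed to the table, 340 mm long (x), 170 mm wide (y), 12 mm thick; origin at the centre of its underside on the table top. Its +x axis is the direction in which the leg slides out; its +y side carries the white scale and the lever. A sleeve 56 mm wide, up to 52 mm high, covers the rear; the leg slides along the centre line (y = 0).
- leg (a joint): How far the leg is slid out, m: 0 fully in, 0.115 fully out. A spring pulls it in with about 4 N when in and 6 N when out, plus about 1 N friction; it springs back whenever it is let go, even with the lever closed. The leg is a flat steel bar 24 mm wide, its top 36 mm above the table.
- crossbar_rear (a point): Black upright crossbar at the leg's outer end, 110 mm wide (gauge y from -55 to +55 mm), 12 mm thick, from 22 to 90 mm above the table; point: middle of its rear face, 56 mm above the table. Behind it (towards the sleeve) a finger fits from above on each side of grip block and lever; open fingers can so push its rear face outward.
- leg_grip (a point): Point on the leg to grasp from above: on the centre line, 16 mm behind the crossbar's rear face, 66 mm above the table; axes as the gauge's. It is the middle of the 28 mm wide (along gauge y) package of grip block and closed lever; hand centred here and closing along gauge y, the fingers meet both sides together.
- block_side (a point): Aluminium block fixed on the leg, 62 mm long (gauge x) and directly behind the crossbar, gauge y from -14 to +2 mm, from 38 to 90 mm above the table; its -y face is one side of the squeeze. Point: on that face, 16 mm behind the crossbar, 64 mm above the table.
- cam_lever (a joint): Yellow cam lever, hinged upright on the leg 60 mm behind the crossbar's rear face, at gauge y = +8 mm. Value in rad: 0 wide open, 0.30 fully closed, flat against the grip block. It stays where left; about 3 N at its free end moves it.
- lever_end (a point): The yellow arm of the lever, 56 mm long from the hinge to a free end next to the crossbar, 12 mm thick, from 39 to 89 mm above the table. Closed, its outer face is at gauge y = +14 mm; wide open, its free end reaches to y = +31 mm. Point: in mid-thickness, 50 mm from the hinge axis, 64 mm above the table; x axis along the arm to its free end.
- pointer_tip (a point): Outer end of the blue pointer that sticks out from the foot of the crossbar on the +y side, 74 mm from the centre line; it moves with the leg, in line with the middle of the crossbar's thickness (22 mm ahead of leg_grip).
- mark_line (a point): Centre of the top of the red mark, a red clip 10 mm wide (along gauge x) fixed on the scale at the plate's +y edge; axes as the gauge's. The pointer is on the mark when its tip is over the red, i.e. within 5 mm of the centre along gauge x. The clip lies lower than the pointer and does not touch it.
- amber_jar_01: amber-brown screw-lid jar, 68 mm across, 78 mm tall, origin at the centre of its underside; a bystander, leave alone (stands beyond the end of the gauge)
- amber_jar_02: amber-brown screw-lid jar, 68 mm across, 78 mm tall, origin at the centre of its underside; a bystander, leave alone (stands on the far side of the gauge)
- amber_jar_03: amber-brown screw-lid jar, 68 mm across, 78 mm tall, origin at the centre of its underside; a bystander, leave alone
- amber_jar_04: amber-brown screw-lid jar, 68 mm across, 78 mm tall, origin at the centre of its underside; a bystander, leave alone
- wax_jar: glass clip-lid jar with cream wax, 93x74x88 mm, origin at its underside; a bystander, leave alone
- marker_blue: blue-capped felt marker lying on the table, 14x134x15 mm; a bystander, leave alone

How it is judged:
By the outcome, as a careful person would: the job done as asked, in the order asked, and still so for the second after the job is handed in, while the arm keeps its last pose, push and grip.
It also fails if it takes over 35 s, if anything falls off the work surface, if the arm or the gripper's body presses on something with over 40 N, if the wrist force passes 120 N, or if a joint passes its speed limit or range.

## Working session

There is one attempt and no reset: what is moved stays moved. The work goes in short steps, Python scripts to look and compute and a tool call to move; the robot and the scene stay as the last step left them, time stands still between calls to the robot, and variables do not carry over. Pictures are saved under pics/ and viewed, and the job is handed in when it is done.

Besides the shell and the picture viewer there is one more tool, called as name(argument=value, ...) on one line, values as JSON. arm_command: Moves the arm, as the interface text tells. Its arguments: {"type":"object","properties":{"rot":{"type":"array","items":{"type":"array","items":{"type":"number"}}},"translation":{"type":"array","items":{"type":"array","items":{"type":"number"}}},"grip":{"type":"array","items":{"type":"number"}}},"required":["rot","translation","grip"]}

```bash
mkdir -p pics; cat > h.py <<'E'
import numpy as np,cv2
from workcell import observe,grab_frame,tip_reach
def save(f,n): cv2.imwrite('pics/'+n,cv2.cvtColor(f['pixels'],cv2.COLOR_RGB2BGR))
def ray(f,u,v):
    K=np.array([[f['fx'],0,f['cx']],[0,f['fy'],f['cy']],[0,0,1]]);
    p=cv2.undistortPoints(np.array([[[u,v]]],float),K,np.array([f['k1'],0,0,0,0.]))[0,0]
    R=np.array(f['R']);t=np.array(f['t'])
    return -R.T@t, R.T@np.array([p[0],p[1],1])
def onz(f,u,v,z):
    o,d=ray(f,u,v); return o+d*(z-o[2])/d[2]
def proj(f,X):
    c=np.array(f['R'])@X+np.array(f['t']); s=c[:2]/c[2]; s=s*(1+f['k1']*(s@s)); return np.array([f['fx']*s[0]+f['cx'],f['fy']*s[1]+f['cy']])
E
python3 - <<'E'
from h import *
for n in ['scene','side','wrist']:
    f=grab_frame(n); save(f,n+'0.png'); np.save(n+'0.npy',f,allow_pickle=True)
print(observe(),tip_reach)
E
```

```text
{'time': 0.15, 'q': array([-0.09781033,  0.38366176,  0.04382258,  1.59921281, -0.01787835,
        1.16121227, -0.04990746]), 'qd': array([-0.00138253, -0.00255451, -0.00029819, -0.00597455, -0.00226731,
        0.0010816 , -0.00061852]), 'joint_efforts': array([ 2.19941270e-03, -4.34053266e+01,  1.02680024e+00, -2.49981201e+01,
        1.06983635e-02,  7.30535554e-03,  3.91670756e-05]), 'tool_pos': array([6.49295712e-01, 1.84688284e-05, 2.49166231e-01]), 'tcp_rot': array([[ 9.99997792e-01, -2.09882385e-03, -1.07893484e-04],
       [ 1.07642408e-04, -1.19739592e-04,  9.99999987e-01],
       [-2.09883675e-03, -9.99997790e-01, -1.19513405e-04]]), 'ft_force': array([ 0.44837254, -0.03494387,  0.49405095]), 'moment': array([0.00933812, 0.01472087, 0.01976372]), 'width': 0.0856658762886566} 0.019
```

View pics/scene0.png

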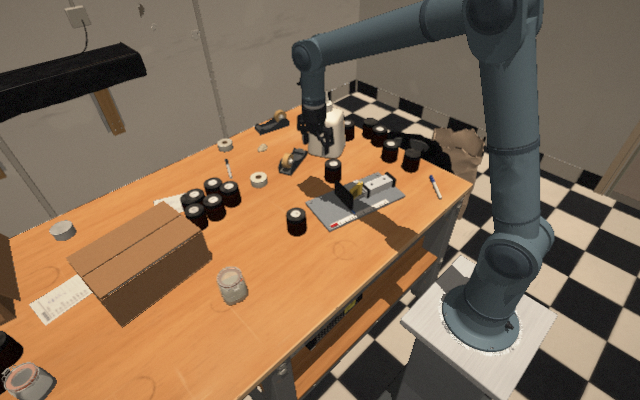

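View pics/side0.png

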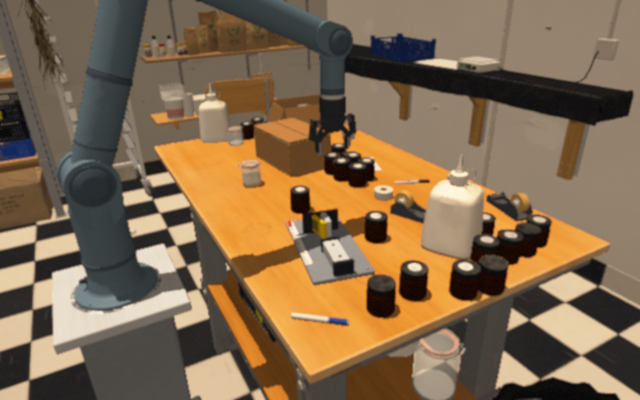

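View pics/wrist0.png

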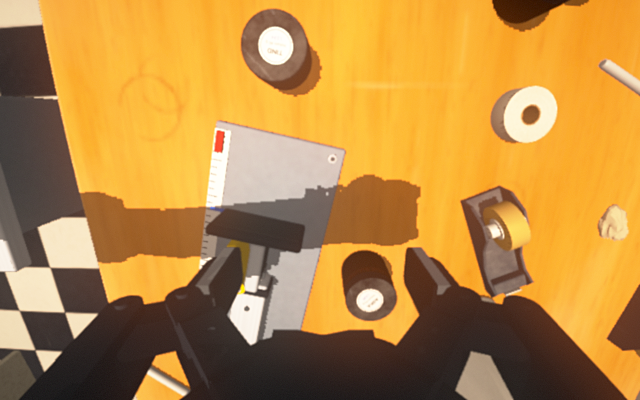

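The wrist view shows the gauge's outer end at (218,122)–(345,150), the red mark at about (219,141), and the crossbar at about (255,230). Next I'll take precise measurements.

```bash
python3 - <<'E'
from h import *
f=np.load('wrist0.npy',allow_pickle=True).item()
for u,v in [(218,122),(345,150),(202,256)]: print(onz(f,u,v,.012))
s=np.load('side0.npy',allow_pickle=True).item()
for n,F,(x0,x1,y0,y1) in [('w',f,(170,370,100,340)),('s',s,(270,390,190,290)),('c',np.load('scene0.npy',allow_pickle=True).item(),(290,420,150,240))]:
    c=F['pixels'][y0:y1,x0:x1]; k=min(800//(x1-x0),600//(y1-y0)); cv2.imwrite(f'pics/z{n}.png',cv2.cvtColor(cv2.resize(c,None,fx=k,fy=k,interpolation=cv2.INTER_CUBIC),cv2.COLOR_RGB2BGR)); print(n,k)
    h=cv2.cvtColor(F['pixels'],cv2.COLOR_RGB2HSV)
    for nm,lo,hi in [('red',(172,150,90),(180,255,255)),('red2',(0,200,90),(5,255,255)),('blue',(100,120,40),(130,255,255)),('yel',(22,170,80),(34,255,255))]:
        m=cv2.inRange(h,lo,hi); nn,l,st,ce=cv2.connectedComponentsWithStats(m)
        for i in range(1,nn):
            x,y,w,hh,a=st[i]
            if a>5 and x0<ce[i][0]<x1 and y0<ce[i][1]<y1: print(n,nm,st[i],ce[i])
E
```

```text
[0.51656878 0.06889419 0.012     ]
[0.6778938  0.03349458 0.012     ]
[ 0.47272352 -0.11932885  0.012     ]
w 2
w red2 [215 131   9  20 118] [219.         140.96610169]
w yel [177 153   3   4   7] [177.85714286 154.85714286]
w yel [172 158   3   4   7] [173.14285714 159.57142857]
w yel [189 162   5   7  19] [191.36842105 164.94736842]
w yel [186 174  11  25 114] [191.70175439 185.4122807 ]
w yel [172 177   8  23  67] [176.01492537 188.76119403]
w yel [192 203   6   3  11] [194.27272727 204.36363636]
w yel [240 284   5   9  27] [242.11111111 288.74074074]
s 6
s yel [312 215  14  24 178] [319.67977528 226.06179775]
c 6
```

View pics/zw.png

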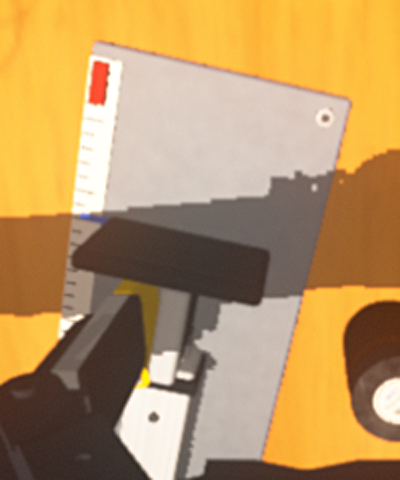

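View pics/zs.png

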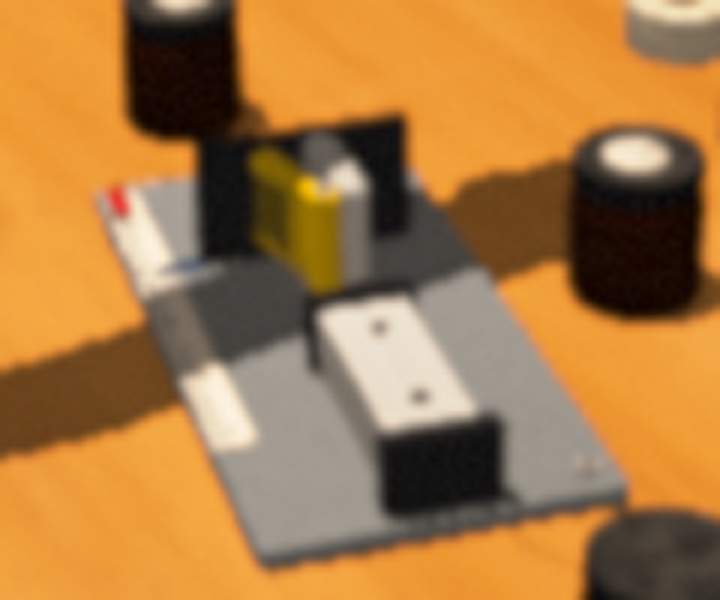

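View pics/zc.png

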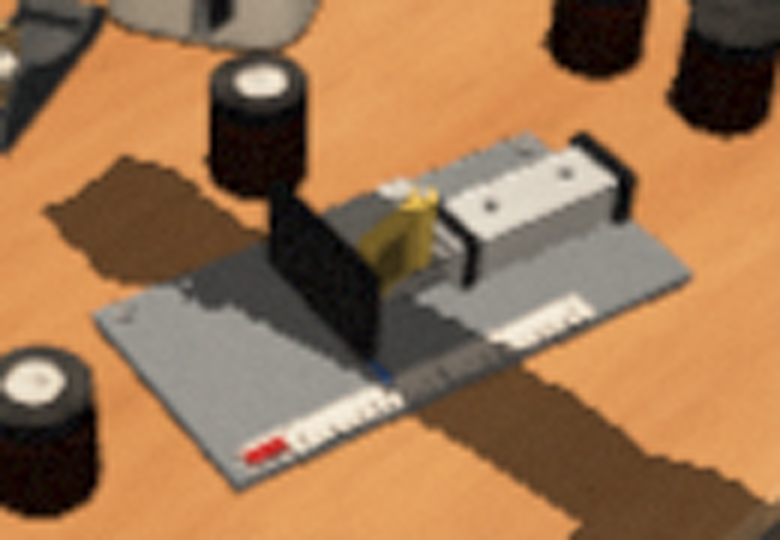

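```bash
cat > fit.py <<'E'
from h import *
from scipy.optimize import least_squares
L=lambda n:np.load(n+'0.npy',allow_pickle=True).item()
w,s,c=L('wrist'),L('side'),L('scene')
z=lambda u,v,k,x0,y0:((u+.5)/k-.5+x0,(v+.5)/k-.5+y0)
obs=[(w,z(97,42,2,170,100),(170,85)),(w,z(349,100,2,170,100),(170,-85)),
(c,z(238,486,6,290,150),(170,85)),(c,z(95,316,6,290,150),(170,-85)),(c,z(692,274,6,290,150),(-170,85)),
(s,z(268,555,6,270,190),(-170,85)),(s,z(627,488,6,270,190),(-170,-85)),(s,z(97,192,6,270,190),(170,85))]
P=[(onz(f,*p,.012)[:2],np.array(g)/1000) for f,p,g in obs]
def tr(x,g): 
    C,S=np.cos(x[2]),np.sin(x[2]); return np.array([x[0]+C*g[0]-S*g[1],x[1]+S*g[0]+C*g[1]])
r=least_squares(lambda x:np.concatenate([tr(x,g)-p for p,g in P]),[.6,-.1,1.35],loss='soft_l1',f_scale=.003)
x=r.x
if __name__=='__main__':
    print(x,np.rad2deg(x[2])); 
    for p,g in P: print(g,(tr(x,g)-p)*1000)
    inv=lambda p:np.array([[np.cos(x[2]),np.sin(x[2])],[-np.sin(x[2]),np.cos(x[2])]])@(p-x[:2])
    print('red',inv(onz(w,219,141,.015)[:2]), inv(onz(c,*z(267,451,6,290,150),.015)[:2]), inv(onz(s,*z(119,202,6,270,190),.015)[:2]))
    print('ptr',[inv(onz(F,*p,.026)[:2]) for F,p in [(w,z(82,216,2,170,100)),(c,z(388,380,6,290,150)),(s,z(165,268,6,270,190))]])
    # crossbar top edge z=.09 front/rear
    print('xbar top rear-ish wrist',[inv(onz(w,*z(u,v,2,170,100),.09)[:2]) for u,v in [(72,262),(105,218),(270,252),(262,304)]])
    print('jar lids',[inv(onz(w,*p,.078)[:2]) for p in [(275,45),(369,300)]])
E
python3 fit.py
```

```text
[ 0.55513525 -0.11228553  1.3431119 ] 76.95464323945232
[0.17  0.085] [-6.33865557  2.09307143]
[ 0.17  -0.085] [-0.60389678  0.32776894]
[0.17  0.085] [ 2.88852341 -1.2729886 ]
[ 0.17  -0.085] [ 6.4184407  -1.53593436]
[-0.17   0.085] [ 0.3649605  -4.77832938]
[-0.17   0.085] [-4.86992983  1.83815825]
[-0.17  -0.085] [ 2.94601635 -0.39350262]
[0.17  0.085] [-1.59008282  2.37102205]
red [0.14496562 0.07312964] [0.14352408 0.07624016] [0.14810577 0.07513343]
ptr [array([0.05750292, 0.06932509]), array([0.05833159, 0.07438041]), array([0.05452205, 0.07156841])]
xbar top rear-ish wrist [array([0.05581043, 0.04959031]), array([0.08571267, 0.03467907]), array([ 0.08686953, -0.05640909]), array([ 0.05501928, -0.05854123])]
jar lids [array([0.2577515 , 0.01028044]), array([ 0.0027044 , -0.15555034])]
```

```bash
python3 - <<'E'
from fit import *
o=observe(); t=tr(x,(.015,0)); T=np.array([*t,.20]); print(T, o['tcp_rot'].T@(T-o['tool_pos']))
E
```

```text
[ 0.55852108 -0.09767266  0.2       ] [-0.09068175  0.04936834 -0.09767545]
```

arm_command(rot=[[0,0.05,0],[0,0.11,0],[0,0.17,0],[0,0.228,0],[0,0.228,0],[0,0.228,0],[0,0.228,0]], translation=[[-0.015,0.008,-0.016],[-0.035,0.02,-0.036],[-0.055,0.03,-0.058],[-0.075,0.04,-0.08],[-0.09,0.049,-0.097],[-0.0905,0.049,-0.0975],[-0.0905,0.049,-0.0975]], grip=[1,1,1,1,1,1,1])

```text
time: 0.73
tool_pos: [0.5569, -0.0994, 0.1994]
tcp_rot: [[0.973, -0.005, 0.23], [-0.23, -0.0, 0.973], [-0.004, -1.0, -0.001]]
ft_force: [0.7, 0.5, -0.4]
width: 0.0852
```

```bash
python3 - <<'E'
from h import *
for n in ['wrist','side','scene']:
    f=grab_frame(n); save(f,n+'1.png'); np.save(n+'1.npy',f,allow_pickle=True)
o=observe();print(o['time'],o['tool_pos'],o['tcp_rot'],o['ft_force'])
E
```

```text
0.8833 [ 0.55996013 -0.09594874  0.20090278] [[ 9.74627720e-01 -4.56810413e-04  2.23831632e-01]
 [-2.23831316e-01  6.55829562e-04  9.74627679e-01]
 [-5.92015474e-04 -9.99999681e-01  5.36941195e-04]] [ 0.63487301 -0.20039022 -0.64753196]
```

View pics/wrist1.png

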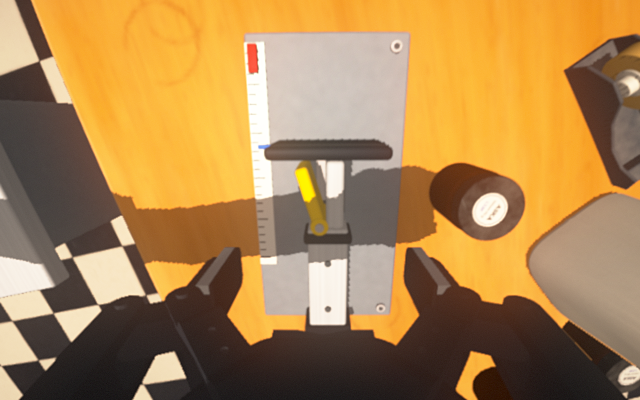

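View pics/side1.png

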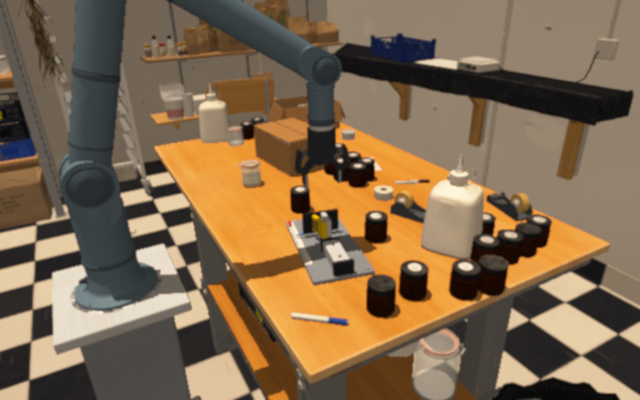

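The plate is now fully visible: corners at about (245,34), (410,34), (266,315) and (396,315). The pointer tip is near (260,147), the red mark near (252,58), and the lever is open. I'll refine the fit from this view.

```bash
python3 - <<'E'
from h import *
f=np.load('wrist1.npy',allow_pickle=True).item()
for i,(x0,x1,y0,y1) in enumerate([(230,430,20,170),(250,410,150,330)]):
    c=f['pixels'][y0:y1,x0:x1]; k=4 if i==0 else 3
    cv2.imwrite(f'pics/w1z{i}.png',cv2.cvtColor(cv2.resize(c,None,fx=k,fy=k,interpolation=cv2.INTER_CUBIC),cv2.COLOR_RGB2BGR))
E
```

```text
(no output)
```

View pics/w1z0.png

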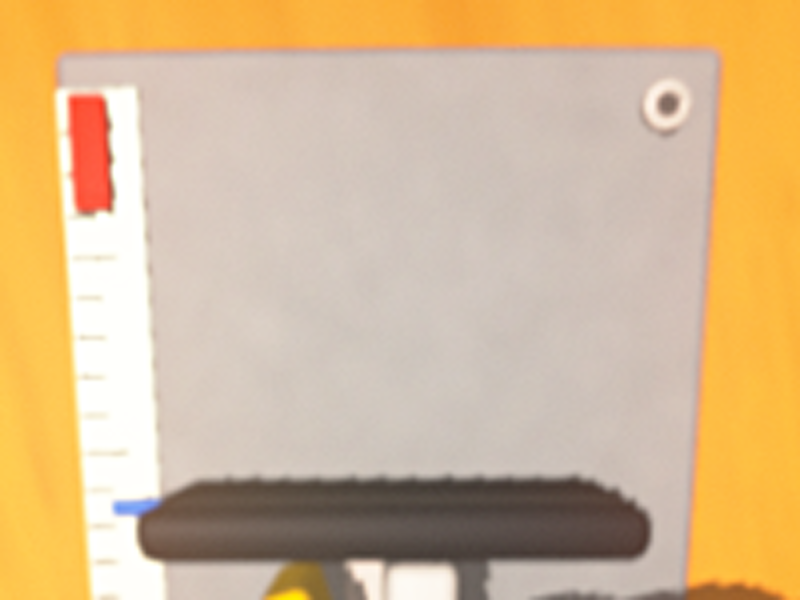

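View pics/w1z1.png

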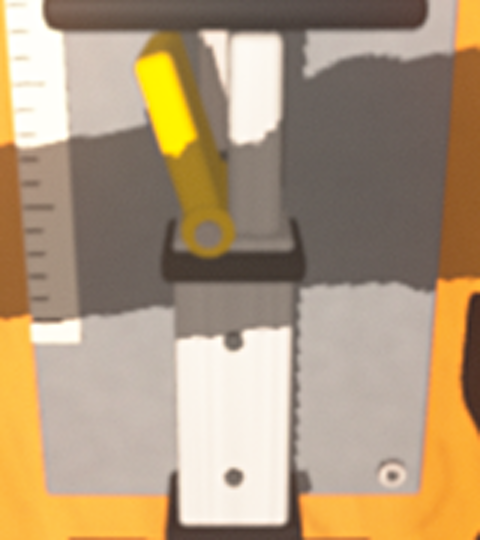

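```bash
cat > fit1.py <<'E'
from h import *
from scipy.optimize import least_squares
f=np.load('wrist1.npy',allow_pickle=True).item()
z=lambda u,v,k,x0,y0:((u+.5)/k-.5+x0,(v+.5)/k-.5+y0)
a=lambda u,v:z(u,v,4,230,20); b=lambda u,v:z(u,v,3,250,150)
obs=[(a(60,50),(170,85)),(a(718,49),(170,-85)),(b(46,493),(-170,85)),(b(418,492),(-170,-85))]
P=[(onz(f,*p,.012)[:2],np.array(g)/1000) for p,g in obs]
def tr(x,g): 
    C,S=np.cos(x[2]),np.sin(x[2]); return np.array([x[0]+C*g[0]-S*g[1],x[1]+S*g[0]+C*g[1]])
x=least_squares(lambda x:np.concatenate([tr(x,g)-p for p,g in P]),[.55,-.11,1.34]).x
inv=lambda p:np.array([[np.cos(x[2]),np.sin(x[2])],[-np.sin(x[2]),np.cos(x[2])]])@(p-x[:2])
E
python3 - <<'E'
from fit1 import *
print(x,np.rad2deg(x[2]))
for p,g in P: print(g,(tr(x,g)-p)*1000)
for nm,p,zz in [('redtop',a(88,96),.014),('redbot',a(92,212),.014),('ptr',a(115,507),.026),('barrearL',a(140,560),.09),('barrearR',a(650,556),.09),('barfrontL',a(142,515),.09),('block',a(388,562),.09),('blockR',b(281,33),.09),('blockRb',b(281,130),.09),('hinge',b(208,233),.089),('levend',b(135,70),.089)]: print(nm,inv(onz(f,*p,zz)[:2]))
print(observe()['tool_pos'],inv(observe()['tool_pos'][:2]))
px=f['pixels']; print(px[42:76,250:256,0].tolist()); print(px[42:76,252].tolist())
c=px[35:80,240:270]; cv2.imwrite('pics/red.png',cv2.cvtColor(cv2.resize(c,None,fx=12,fy=12,interpolation=cv2.INTER_NEAREST),cv2.COLOR_RGB2BGR))
E
```

```text
[ 0.55889299 -0.1112296   1.34379478] 76.99376916978773
[0.17  0.085] [-1.68952044  1.84026743]
[ 0.17  -0.085] [2.52859411 1.49722492]
[-0.17   0.085] [-1.74718393 -1.18278338]
[-0.17  -0.085] [ 0.90811026 -2.15470897]
redtop [0.15737109 0.07605367]
redbot [0.12999699 0.0768501 ]
ptr [0.05548415 0.07295693]
barrearL [0.05038687 0.05331941]
barrearR [ 0.05085014 -0.05416319]
barfrontL [0.05978207 0.0523184 ]
block [0.04970955 0.00099302]
blockR [ 0.04920677 -0.01308547]
blockRb [ 0.02101035 -0.01354593]
hinge [-0.01146645  0.00794055]
levend [0.03862851 0.02839871]
[ 0.55996013 -0.09594874  0.20090278] [0.01512901 0.00239931]
[[240, 241, 239, 239, 241, 243], [251, 252, 252, 252, 251, 249], [253, 253, 253, 254, 253, 246], [253, 253, 253, 254, 254, 242], [253, 253, 253, 254, 254, 243], [253, 253, 253, 254, 255, 245], [253, 253, 253, 254, 255, 247], [253, 253, 253, 254, 255, 250], [253, 253, 253, 254, 255, 252], [253, 253, 253, 254, 255, 254], [253, 253, 253, 253, 255, 254], [253, 253, 253, 253, 255, 255], [253, 253, 253, 253, 255, 255], [253, 253, 253, 253, 254, 255], [253, 253, 253, 2
[... 444 characters left out ...]
4, 254, 254, 255], [253, 254, 253, 253, 252, 252], [226, 220, 222, 223, 233, 236], [199, 181, 181, 204, 242, 250], [234, 230, 228, 234, 255, 255], [255, 255, 255, 254, 255, 255]]
[[239, 214, 195], [252, 179, 157], [253, 104, 82], [253, 79, 51], [253, 81, 55], [253, 84, 57], [253, 84, 60], [253, 84, 58], [253, 84, 57], [253, 85, 59], [253, 86, 61], [253, 89, 63], [253, 87, 61], [253, 87, 61], [253, 87, 62], [253, 89, 64], [253, 89, 61], [253, 90, 64], [253, 90, 62], [253, 90, 64], [253, 90, 65], [253, 91, 63], [253, 91, 65], [254, 92, 67], [254, 95, 69], [253, 91, 66], [252, 90, 65], [253, 88, 61], [254, 91, 66], [253, 84, 59], [222, 99, 78], [181, 143, 123], [228, 223, 193], [255, 255, 246]]
```

View pics/red.png

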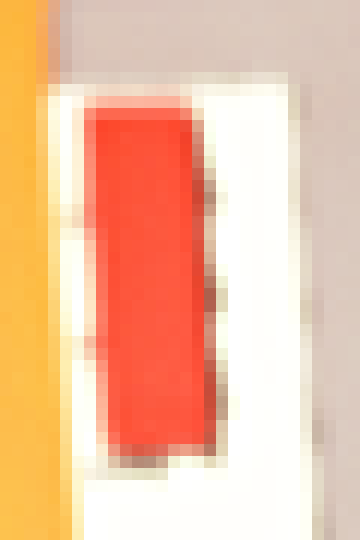

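arm_command(rot=[[0,0,0],[0,0,0],[0,0,0],[0,0,0],[0,0,0],[0,0,0],[0,0,0],[0,0,0]], translation=[[0.0022,0.02,0],[0.0022,0.045,0],[0.0022,0.07,0],[0.0022,0.095,0],[0.0022,0.115,0],[0.0022,0.13,0],[0.0022,0.135,0],[0.0022,0.135,0]], grip=[1,1,1,1,1,1,1,1])

```text
time: 1.55
tool_pos: [0.562, -0.0947, 0.0646]
tcp_rot: [[0.975, -0.003, 0.221], [-0.221, 0.002, 0.975], [-0.003, -1.0, 0.001]]
ft_force: [0.4, 0.0, -0.3]
width: 0.0852
```

```bash
python3 - <<'E'
from fit1 import *
for n in ['wrist','side']:
    f=grab_frame(n); save(f,n+'2.png'); np.save(n+'2.npy',f,allow_pickle=True)
o=observe();print(o['time'],o['tool_pos'],inv(o['tool_pos'][:2]),o['tcp_rot'],o['ft_force'],o['width'])
E
```

```text
1.65 [ 0.56350175 -0.09562036  0.06679598] [ 0.01624603 -0.00097756] [[ 9.74923491e-01  1.52839377e-03  2.22535057e-01]
 [-2.22536474e-01  8.27804953e-04  9.74924014e-01]
 [ 1.30585216e-03 -9.99998489e-01  1.14716985e-03]] [ 0.22115517 -0.1404559   0.63202789] 0.0854735996312186
```

View pics/wrist2.png

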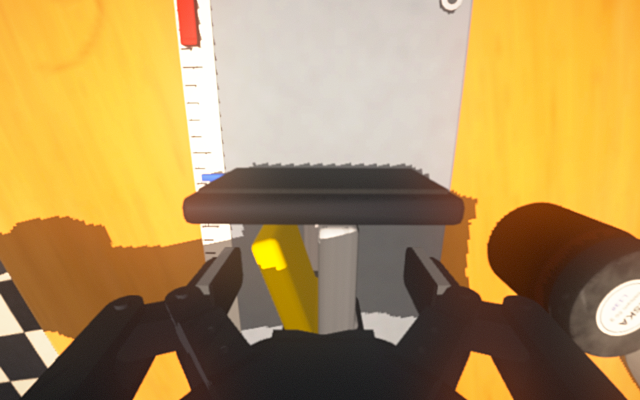

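The fingers (inner edges at columns 242 and 405) straddle the lever and block, and are centred on the bar (184–463). Pushing most of the way now, then I'll check.

arm_command(rot=[[0,0,0],[0,0,0],[0,0,0],[0,0,0],[0,0,0],[0,0,0],[0,0,0],[0,0,0],[0,0,0]], translation=[[0,0,0.01],[0,0,0.018],[0,0,0.024],[0,0,0.034],[0,0,0.05],[0,0,0.066],[0,0,0.082],[0,0,0.092],[0,0,0.095]], grip=[1,1,1,1,1,1,1,1,1])

```text
time: 2.4
tool_pos: [0.5863, -0.0035, 0.0683]
tcp_rot: [[0.975, 0.005, 0.223], [-0.223, -0.001, 0.975], [0.005, -1.0, -0.0]]
ft_force: [-0.0, -5.6, 4.8]
width: 0.0855
```

```bash
cat > chk.py <<'E'
import sys
from fit1 import *
i=sys.argv[1]
F={}
for n in ['wrist','side','scene']:
    F[n]=grab_frame(n); save(F[n],n+i+'.png'); np.save(n+i+'.npy',F[n],allow_pickle=True)
o=observe();print(o['time'],o['tool_pos'],inv(o['tool_pos'][:2]),o['ft_force'],o['width'])
w=F['wrist']; h=cv2.cvtColor(w['pixels'],cv2.COLOR_RGB2HSV)
for nm,lo,hi in [('red',(0,150,120),(8,255,255)),('blue',(100,120,80),(130,255,255))]:
    m=cv2.inRange(h,lo,hi); nn,l,st,ce=cv2.connectedComponentsWithStats(m)
    for k in range(1,nn):
        if st[k][4]>20 : print(nm,st[k],ce[k],inv(onz(w,*ce[k],.014 if nm=='red' else .026)[:2]))
def zoom(n,x0,x1,y0,y1,k): cv2.imwrite(f'pics/{n}{i}z.png',cv2.cvtColor(cv2.resize(F[n]['pixels'][y0:y1,x0:x1],None,fx=k,fy=k,interpolation=cv2.INTER_CUBIC),cv2.COLOR_RGB2BGR))
zoom('scene',290,420,150,240,6); zoom('side',270,390,180,280,6)
E
python3 chk.py 3
```

```text
2.55 [ 0.58602623 -0.00434322  0.06817865] [ 0.1102508  -0.00238162] [ 0.66220294 -5.90213346  3.92087877] 0.08542593787977686
red [192 162  19  41 630] [201.36507937 181.64444444] [0.1434951 0.0768717]
blue [203 206  25   6  89] [216.33707865 208.19101124] [0.1289867  0.06402442]
```

View pics/wrist3.png

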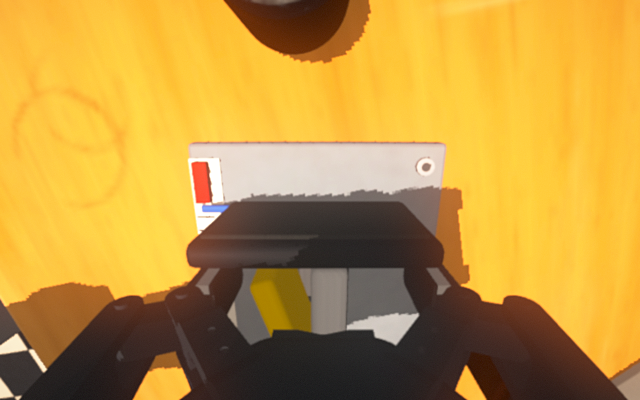

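View pics/scene3z.png

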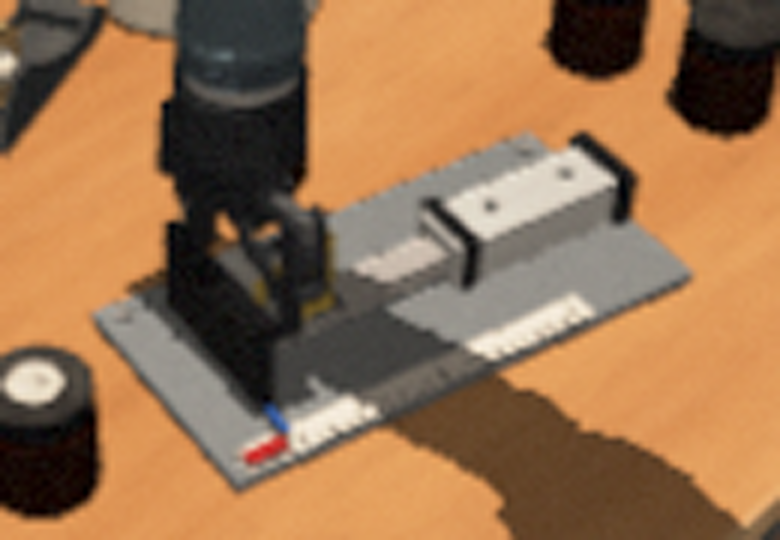

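arm_command(rot=[[0,0,0],[0,0,0],[0,0,0],[0,0,0]], translation=[[-0.001,0.001,0.006],[-0.0026,0.0015,0.012],[-0.0026,0.0015,0.0155],[-0.0026,0.0015,0.0155]], grip=[1,1,1,1])

```text
time: 2.88
tool_pos: [0.5885, 0.0095, 0.0677]
tcp_rot: [[0.974, 0.008, 0.224], [-0.224, -0.003, 0.975], [0.008, -1.0, -0.001]]
ft_force: [1.0, -4.8, 2.7]
width: 0.0853
```

```bash
python3 chk.py 4
```

```text
3.0333 [0.58826397 0.00933462 0.06751781] [ 0.12408136 -0.00148366] [ 1.3378872  -7.01625967  2.98666186] 0.08483907971842068
red [195 183  19  40 494] [203.49797571 200.41295547] [0.1441933  0.07708771]
red [189 239  15  11  65] [195.86153846 244.53846154] [0.11174329 0.08659216]
blue [203 206  25   6  61] [217.80327869 209.27868852] [0.14189383 0.06337512]
```

View pics/wrist4.png

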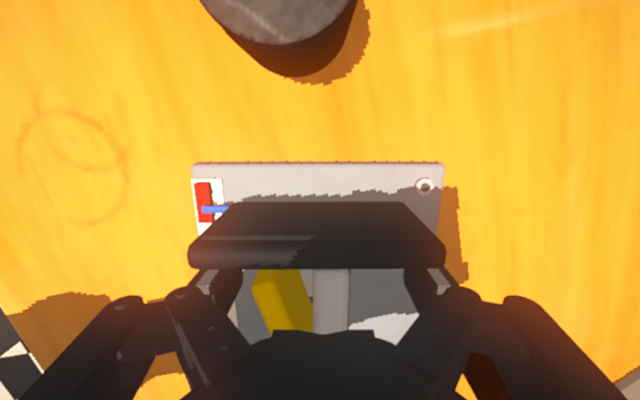

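View pics/scene4z.png

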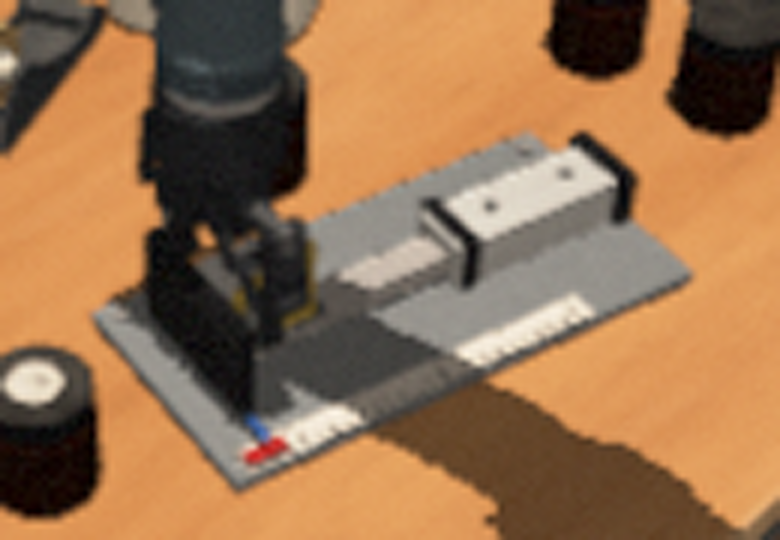

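View pics/side4z.png

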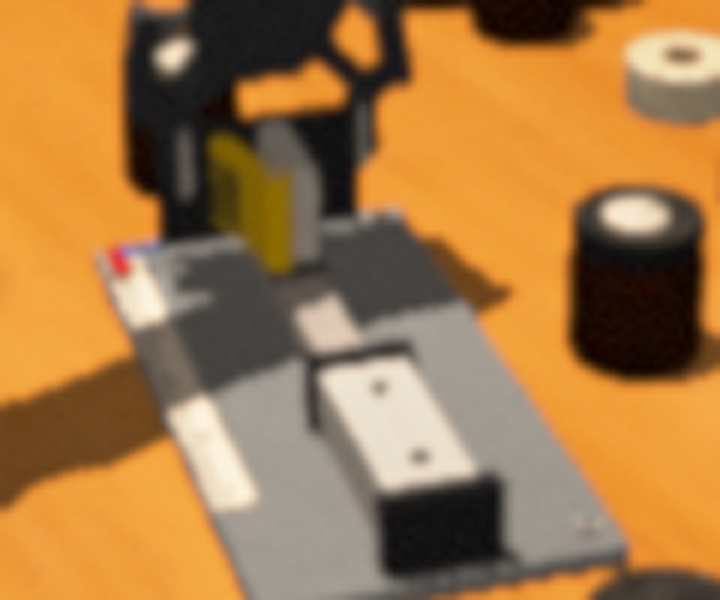

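```bash
python3 - <<'E'
from fit1 import *
w=np.load('wrist4.npy',allow_pickle=True).item(); c=np.load('scene4.npy',allow_pickle=True).item(); s=np.load('side4.npy',allow_pickle=True).item()
o=observe(); Rt=o['tcp_rot']; T=o['tool_pos']
C,_=ray(w,320,200); print('cam gauge',inv(C[:2]),C[2],'cx',w['cx'])
# pointer tip triang
def tri(rs):
    A=0;b=0
    for o_,d in rs:
        d=d/np.linalg.norm(d);M=np.eye(3)-np.outer(d,d);A=A+M;b=b+M@o_
    return np.linalg.solve(A,b)
pt=tri([ray(w,202,209.5),ray(c,*z(265,440,6,290,150))]);print('ptr tri',inv(pt[:2]),pt[2])
for zz in (.016,.02,.026,.032): print(zz,'ptr',inv(onz(w,203,209.5,zz)[:2]))
print('red ends',[inv(onz(w,203,v,.014)[:2])[0] for v in (183,222.5)],[inv(onz(c,*z(u,v,6,290,150),.014)[:2])[0] for u,v in((246,458),(288,444))])
for nm,p,zz in [('barL',(188,262),.09),('barR',(445,262),.09),('blockR',(348,272),.09),('blockL',(314,272),.09),('yel',(254,282),.089)]:
    X=onz(w,*p,zz); print(nm,inv(X[:2]),'tool',Rt.T@(X-T))
for p in [(242,265),(405,265)]:
    X=onz(w,*p,.065); print('fing',inv(X[:2]),'tool',Rt.T@(X-T))
m=w['pixels'][150:350,170:470]; cv2.imwrite('pics/w4z.png',cv2.cvtColor(cv2.resize(m,None,fx=2.6,fy=2.6,interpolation=cv2.INTER_CUBIC),cv2.COLOR_RGB2BGR))
E
```

```text
cam gauge [ 0.19647448 -0.00139911] 0.19115086257661704 cx 322.7393304436099
ptr tri [0.14032745 0.07587874] 0.020385831299741045
0.016 ptr [0.13843862 0.07731821]
0.02 ptr [0.13976401 0.07552051]
0.026 ptr [0.1417521  0.07282395]
0.032 ptr [0.14374019 0.0701274 ]
red ends [np.float64(0.15614821860218983), np.float64(0.12836706572847245)] [np.float64(0.15434190386015734), np.float64(0.12793801546249994)]
barL [0.14019088 0.05320576] tool [-0.054498   -0.0229297   0.01612746]
barR [ 0.13987433 -0.05296053] tool [ 0.05166471 -0.02208974  0.01573328]
blockR [ 0.1355651  -0.01276737] tool [ 0.01146962 -0.02240342  0.01145344]
blockL [0.13562801 0.00133925] tool [-0.0026365  -0.02251505  0.01152666]
yel [0.13022311 0.02685632] tool [-0.02816467 -0.02171163  0.00614141]
fing [0.12467144 0.03892492] tool [-0.04042679  0.00219757  0.0006221 ]
fing [ 0.12437059 -0.04493265] tool [0.04342792 0.00286108 0.00025992]
```

View pics/w4z.png

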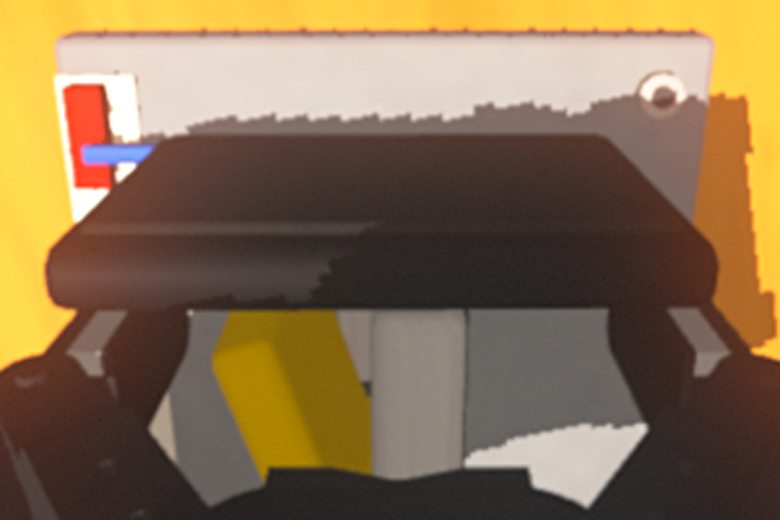

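arm_command(rot=[[0,0,0],[0,0,0],[0,0,0],[0,0,0],[0,0,0],[0,0,0],[0,0,0],[0,0,0]], translation=[[-0.001,0.001,0.0025],[-0.002,0.001,0.0025],[-0.002,0.001,0.0025],[-0.002,0.001,0.0025],[-0.002,0.001,0.0025],[-0.002,0.001,0.0025],[-0.002,0.001,0.0025],[-0.002,0.001,0.0025]], grip=[1,1,1,1,1,1,1,1])

```text
time: 3.7
tool_pos: [0.588, 0.0095, 0.0673]
tcp_rot: [[0.974, 0.01, 0.225], [-0.225, -0.005, 0.974], [0.011, -1.0, -0.003]]
ft_force: [1.3, -6.5, 3.0]
width: 0.0852
```

```bash
python3 chk.py 5; cat > m.py <<'E'
import sys
from fit1 import *
i=sys.argv[1]
w=np.load(f'wrist{i}.npy',allow_pickle=True).item()
m=w['pixels'][150:350,170:470]; cv2.imwrite(f'pics/w{i}z.png',cv2.cvtColor(cv2.resize(m,None,fx=2.6,fy=2.6,interpolation=cv2.INTER_CUBIC),cv2.COLOR_RGB2BGR))
E
python3 m.py 5
```

```text
3.85 [0.58796781 0.00955328 0.06725927] [ 0.12422776 -0.00114589] [ 1.31359831 -6.20739037  2.67004829] 0.08557247118566835
red [195 183  20  40 495] [203.62828283 200.28686869] [0.14427933 0.07711185]
red [190 240  12  10  41] [195.75609756 245.24390244] [0.11131124 0.08686704]
blue [204 207  25   6  67] [218.55223881 209.3880597 ] [0.14185035 0.06311397]
```

View pics/w5z.png

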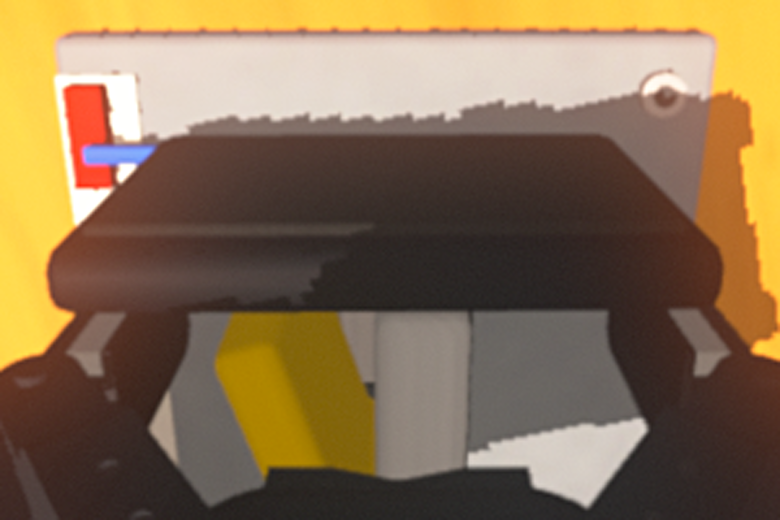

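View pics/scene5z.png

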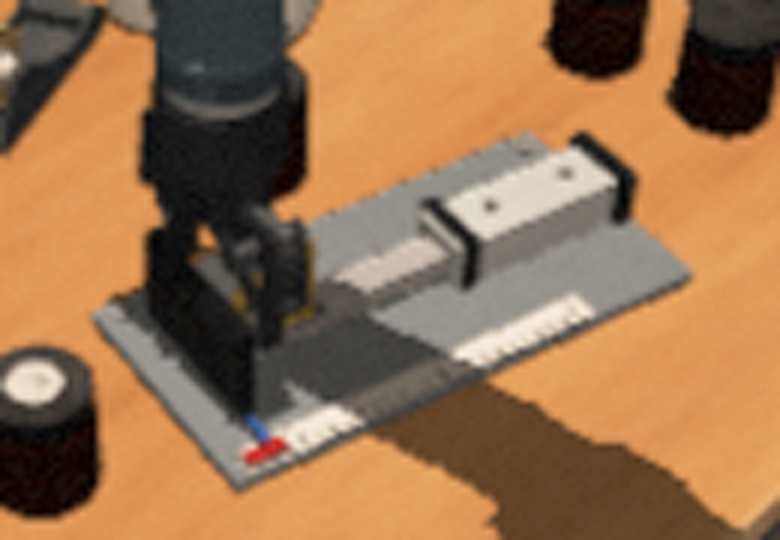

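arm_command(rot=[[0,0,0],[0,0,0],[0,0,0],[0,0,0],[0,0,0],[0,0,0],[0,0,0],[0,0,0]], translation=[[-0.002,0.001,0.0025],[-0.004,0.001,0.0045],[-0.004,0.001,0.0045],[-0.004,0.001,0.0045],[-0.004,0.001,0.0045],[-0.004,0.001,0.0045],[-0.004,0.001,0.0045],[-0.004,0.001,0.0045]], grip=[1,1,1,1,1,1,1,1])

```text
time: 4.52
tool_pos: [0.5864, 0.0118, 0.0668]
tcp_rot: [[0.974, 0.013, 0.225], [-0.225, -0.009, 0.974], [0.015, -1.0, -0.005]]
ft_force: [2.0, -6.0, 1.3]
width: 0.0853
```

```bash
python3 chk.py 6;python3 m.py 6
```

```text
4.6667 [0.58646269 0.01187916 0.0667871 ] [0.12615523 0.00084408] [ 2.83961762 -7.57106409  0.98516887] 0.08549906830715878
red [197 186  20  40 485] [206.21443299 203.77938144] [0.1438906  0.07710432]
blue [206 207  25   6  71] [221.35211268 209.49295775] [0.14385794 0.06290124]
```

View pics/w6z.png

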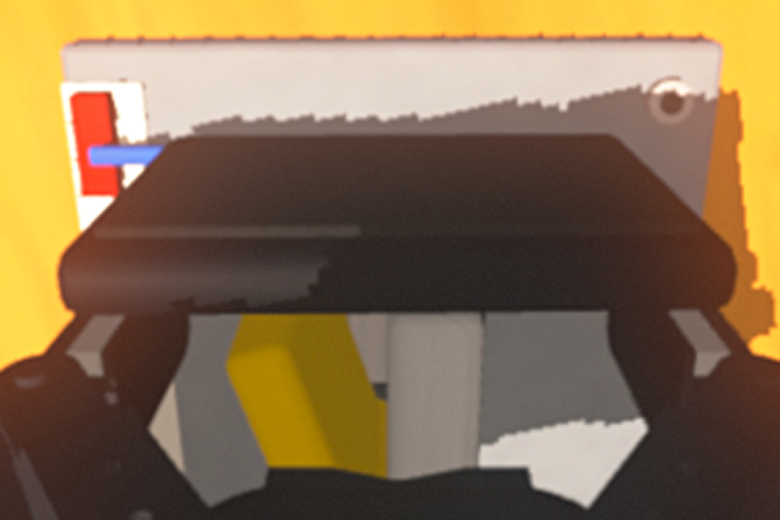

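View pics/scene6z.png

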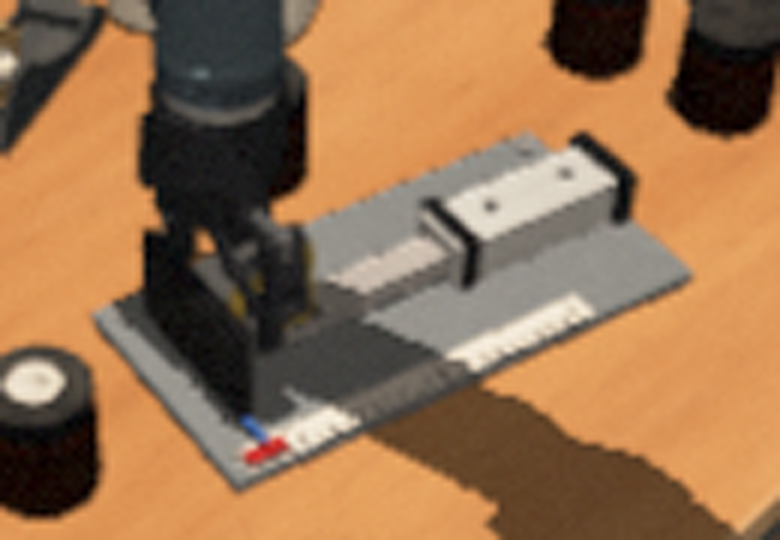

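The pointer is on the mark (pointer and red both about 0.143 in gauge x), the lever is still open, and the fingers are centred. I'll hold briefly, then close.

arm_command(rot=[[0,0,0],[0,0,0],[0,0,0],[0,0,0],[0,0,0],[0,0,0],[0,0,0],[0,0,0],[0,0,0],[0,0,0]], translation=[[-0.0015,0.0005,0.0025],[-0.0015,0.0005,0.0025],[-0.0015,0.0005,0.0025],[-0.0015,0.0005,0.0025],[-0.0015,0.0005,0.0025],[-0.0015,0.0005,0.0025],[-0.0015,0.0005,0.0025],[-0.0015,0.0005,0.0025],[-0.0015,0.0005,0.0025],[-0.0015,0.0005,0.0025]], grip=[1,1,1,1,1,1,0.8,0.6,0.5,0.4])

```text
time: 5.5
tool_pos: [0.5826, 0.0127, 0.0655]
tcp_rot: [[0.974, 0.006, 0.225], [-0.225, -0.011, 0.974], [0.009, -1.0, -0.009]]
ft_force: [-3.3, -5.4, 3.8]
width: 0.0601
```

```bash
python3 chk.py 7;python3 m.py 7
```

```text
5.65 [0.58260559 0.01268009 0.06556964] [0.12606754 0.00478248] [-3.48326345 -5.99499976  3.99341876] 0.059874044889813856
red [203 186  20  39 488] [211.88729508 203.79303279] [0.14391164 0.07721896]
red [202 243  11  10  40] [207.175 247.8  ] [0.11164534 0.08443124]
blue [220 207  18   6  51] [229.98039216 209.41176471] [0.14402943 0.0613591 ]
```

View pics/w7z.png

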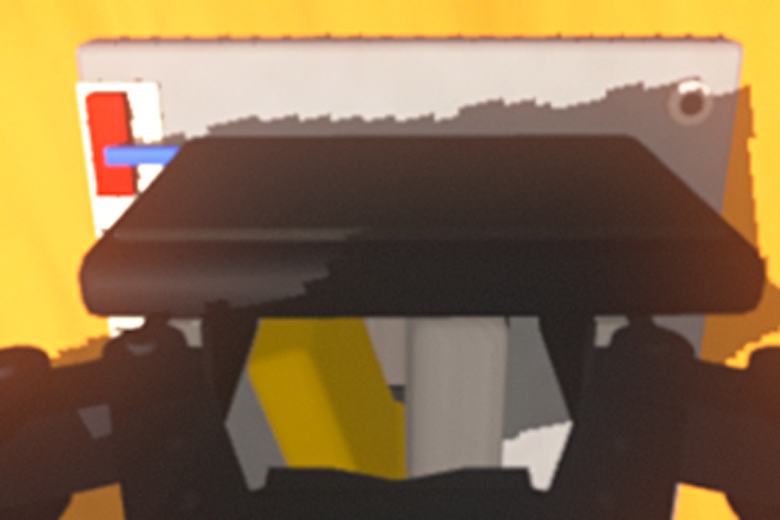

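arm_command(rot=[[0,0,0],[0,0,0],[0,0,0],[0,0,0],[0,0,0],[0,0,0],[0,0,0],[0,0,0],[0,0,0],[0,0,0]], translation=[[0.002,0,0.002],[0.004,0,0.002],[0.0045,0,0.002],[0.0045,0,0.002],[0.0045,0,0.002],[0.0045,0,0.002],[0.0045,0,0.002],[0.0045,0,0.002],[0.0045,0,0.002],[0.0045,0,0.002]], grip=[0.4,0.3,0.2,0.1,0,-0.1,-0.2,-0.4,-0.7,-1])

```text
time: 6.48
tool_pos: [0.5871, 0.0126, 0.0696]
tcp_rot: [[0.974, 0.004, 0.227], [-0.227, -0.011, 0.974], [0.006, -1.0, -0.01]]
ft_force: [-7.0, -4.6, 23.7]
width: 0.0262
```

```bash
python3 chk.py 8;python3 m.py 8
```

```text
6.6333 [0.58712822 0.01255343 0.06961002] [0.12696199 0.00034737] [-6.60836271 -4.43271196 22.93383941] 0.026387905851122648
red [199 186  20  39 467] [208.20342612 203.68094218] [0.14361485 0.07713124]
red [196 237  12  12  57] [201.63157895 243.9122807 ] [0.11352685 0.08567131]
blue [208 205  24   6  69] [221.63768116 207.91304348] [0.14456639 0.06367025]
```

View pics/w8z.png

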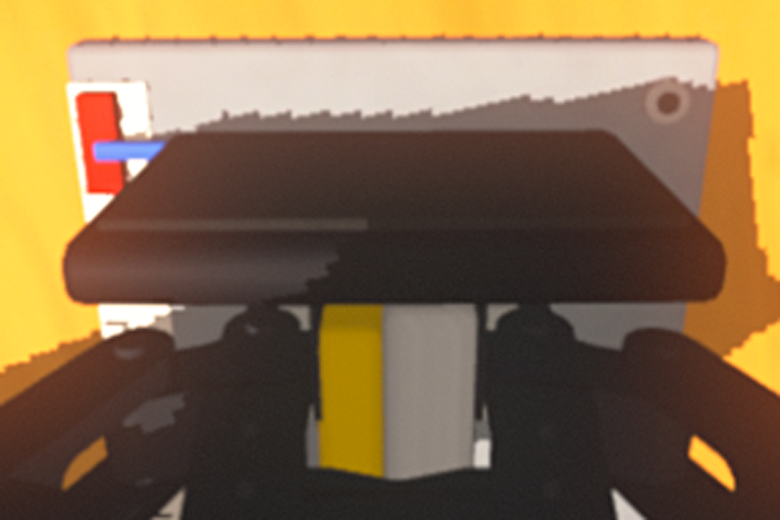

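View pics/side8z.png

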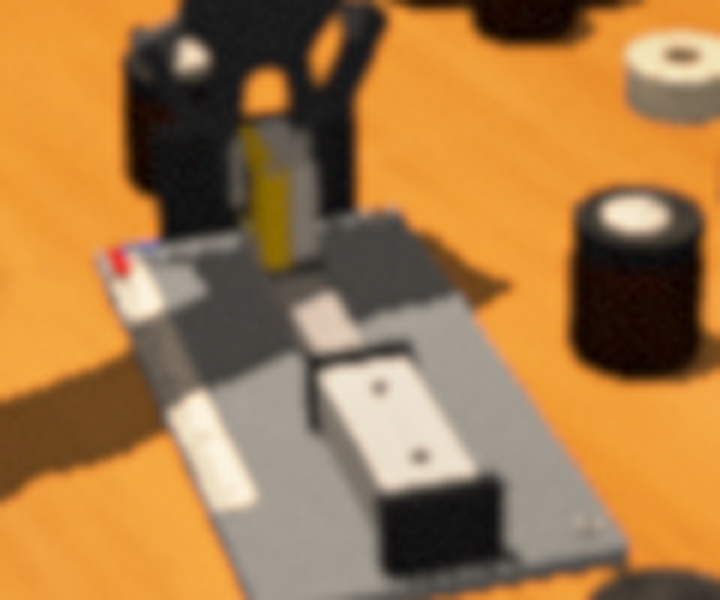

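The lever lies flat against the block and the pointer is still over the red. I'll relax the vertical load, then hold.

arm_command(rot=[[0,0,0],[0,0,0],[0,0,0],[0,0,0],[0,0,0],[0,0,0],[0,0,0],[0,0,0],[0,0,0],[0,0,0]], translation=[[0,0.001,0.0012],[0,0.0005,0.0012],[0,0,0.0012],[0,0,0.0012],[0,0,0.0012],[0,0,0.0012],[0,0,0.0012],[0,0,0.0012],[0,0,0.0012],[0,0,0.0012]], grip=[-1,-1,-1,-1,-1,-1,-1,-1,-1,-1])

```text
time: 7.47
tool_pos: [0.5869, 0.0119, 0.0698]
tcp_rot: [[0.974, 0.002, 0.228], [-0.228, -0.012, 0.974], [0.005, -1.0, -0.011]]
ft_force: [1.8, -4.4, 2.9]
width: 0.0267
```

```bash
python3 chk.py 9;python3 m.py 9
```

```text
7.6167 [0.58693244 0.01194745 0.06975015] [0.12632749 0.00040175] [ 0.92241267 -5.04605864  3.40702175] 0.025975203410397187
red [200 185  19  40 466] [208.32618026 202.54291845] [0.143704   0.07713204]
red [196 238  11  11  60] [201.26666667 243.81666667] [0.11282315 0.08617711]
blue [208 205  24   6  64] [222.75   207.6875] [0.14400447 0.06309523]
```

View pics/w9z.png

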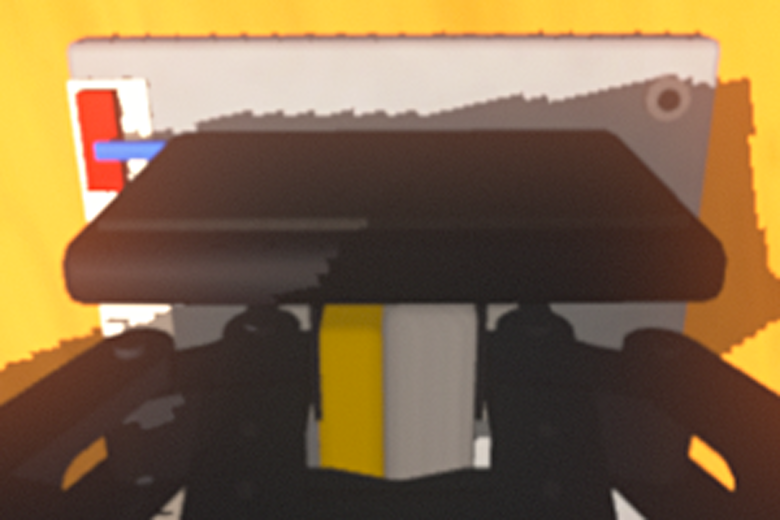

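View pics/scene9z.png

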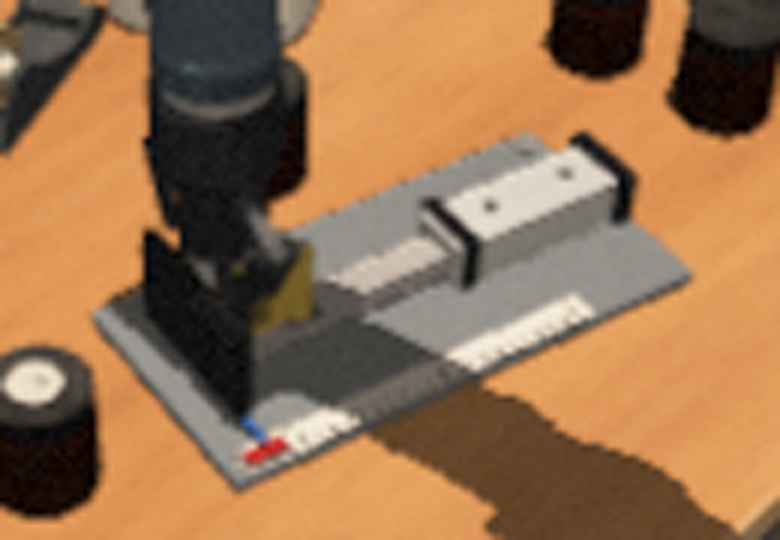

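```bash
python3 - <<'E'
from fit1 import *
c=np.load('scene9.npy',allow_pickle=True).item();w=np.load('wrist9.npy',allow_pickle=True).item()
for zz in (.02,.024,.028): print(zz,inv(onz(c,*z(264,441,6,290,150),zz)[:2]),inv(onz(w,206,207.7,zz)[:2]))
print('red',inv(onz(c,*z(267,451,6,290,150),.014)[:2]),[inv(onz(w,208,v,.014)[:2])[0] for v in(184.5,223)])
from workcell import finish_job
print(finish_job())
E
```

```text
0.02 [0.1415031  0.07599647] [0.14202106 0.07654459]
0.024 [0.1435964  0.07920984] [0.14336013 0.0747704 ]
0.028 [0.14568971 0.0824232 ] [0.1446992 0.0729962]
red [0.14118135 0.07877088] [np.float64(0.15630840812241426), np.float64(0.12877923421446522)]
the job is handed in; nothing more can be done
None
```

I set the gauge and handed it in at about 7.6 s. The fingers are still pinching lever and block, with the pointer on the mark; `finish_job` gave no verdict.

**What I did:** With the jaws open and straddling block and lever, I pushed the crossbar out about 88 mm. I trimmed the position twice and held the pointer on the mark with the lever open. Then I closed the fingers at the mark and eased off the vertical load the closing had built up.

**Last checks:**
- **Lever:** it lies flat against the grip block. The finger opening reads 26–27 mm, slightly under the stated 28 mm package.
- **Pointer:** at gauge x of about 142–144 mm, against a red centre of about 141–143 mm. That is within about 2–3 mm, and the tolerance is 5 mm.
- **Force:** the wrist read about 6 N at the end. The highest reading I saw was about 25 N, at the end of the closing move.
- **Jars and pen:** I did not touch them. The jars nearest the gauge look unmoved, but I did not re-check the others or the pen at the end.

**What disagreed:**
- **Red mark length:** the red measures about 28 mm long along the scale in the images, where the text says 10 mm. I aimed at its middle.
- **Pointer height:** I estimated it at 20–26 mm, which leaves 1–2 mm of uncertainty in the pointer's position.
- **Sideways shift:** early in the closing, while the lever still looked open, the hand shifted about 4 mm sideways. I corrected it, and the pointer stayed on the mark.

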